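Open the combination lock box on the corridor shelf

TASK

Open the steel lock box: roll its three thumbwheels until they show 4, 7, 2 from left to right (facing the box's front) at the red marks, slide the red catch fully over towards the wheels and raise the lid until it stands upright by itself. Leave the code showing and do not disturb the other things on the shelf.

Things in the scene. Friction and masses are not known exactly. Their poses are not given: they have to be found in the camera images.
- lockbox: blue-grey steel lock box screwed to the board, 220 deep (x) x 250 wide (y) x 119 mm high without lid. Origin: centre of underside; x from front to back, y to its left as one faces its front, z up; it stands with its front to the robot's left. Front: 55 mm upright wall at x -110, then a face sloping back at 40 degrees from level to x -34, z 119. Half way up it, left to right: black thumbwheels at y +80, +42, +4, red catch button at y -70
- wheel_left (a joint): left thumbwheel, 48 mm diameter, 18 wide, axis along box y, 13 mm below the sloping face. rad: digit d is at the red marks at d x 0.6283 (plus any whole turns, endless); clicks at each digit. Rolling its rim up the slope, towards the lid, raises value and digit. Rubber rim: a fingertip pressed on with 4 to 8 N carries it along without slip; 2 N at the rim turns it over a click. To show 4
- left_index (a point): fixed point: top of the left wheel's rim at the reading line, 11 mm out of the sloping face. Its x axis points up the slope, y to the box's left, z straight out of the face (40 degrees from vertical, leaning to the box's front)
- left_code (a point): point on the left wheel's rim in the middle of its digit 4; it turns with the wheel and lies on left_index when 4 is set
- wheel_middle (a joint): middle thumbwheel, 48 mm diameter, 18 wide, axis along box y, 13 mm below the sloping face. rad: digit d is at the red marks at d x 0.6283 (plus any whole turns, endless); clicks at each digit. Rolling its rim up the slope, towards the lid, raises value and digit. Rubber rim: a fingertip pressed on with 4 to 8 N carries it along without slip; 2 N at the rim turns it over a click. To show 7
- middle_index (a point): fixed point: top of the middle wheel's rim at the reading line, 11 mm out of the sloping face. Its x axis points up the slope, y to the box's left, z straight out of the face (40 degrees from vertical, leaning to the box's front)
- middle_code (a point): point on the middle wheel's rim in the middle of its digit 7; it turns with the wheel and lies on middle_index when 7 is set
- wheel_right (a joint): right thumbwheel, 48 mm diameter, 18 wide, axis along box y, 13 mm below the sloping face. rad: digit d is at the red marks at d x 0.6283 (plus any whole turns, endless); clicks at each digit. Rolling its rim up the slope, towards the lid, raises value and digit. Rubber rim: a fingertip pressed on with 4 to 8 N carries it along without slip; 2 N at the rim turns it over a click. To show 2
- right_index (a point): fixed point: top of the right wheel's rim at the reading line, 11 mm out of the sloping face. Its x axis points up the slope, y to the box's left, z straight out of the face (40 degrees from vertical, leaning to the box's front)
- right_code (a point): point on the right wheel's rim in the middle of its digit 2; it turns with the wheel and lies on right_index when 2 is set
- catch (a joint): slide catch. m; 0 = locked, 0.014 = fully slid to the box's left (+y, towards the wheels). Stays where it is left, needs 2 to 4 N. Blocked after 2 mm unless all three wheels show the code; it lets the lid go from 0.0105 on, and while slid holds the wheels
- catch_top (a point): centre of the top of the catch's red button, which is 22 mm wide along y, 28 mm along the slope and stands 19 mm out of the sloping face; it moves with the catch. Axes as those of the index points. Free face: 44 mm to its right, 50 mm to its left
- lid (a joint): lid, a 10 mm thick plate overhanging the slope's upper edge by 10 mm, hinged along the box's back edge, rad; 0 = shut, pi/2 = upright, 1.75 = its stop. A stiff hinge: it stays at any angle; lifting takes about 5 N at the handle. Held shut by the catch
- lid_handle (a point): middle of the lid's fixed steel bar handle: a round bar 12 mm thick, 110 mm long along the box's y (posts at its two ends), its centre line 36 mm above the lid's top face and 1 mm ahead of the lid's front edge. Its x axis points from the front to the hinge along the lid, z out of the lid's top
- lid_hinge (a point): middle of the lid's hinge line (along the box's y); seen from the side of the shut lid the bar lies 150 mm in front of it and 46 mm above it
- owl: white and terracotta ceramic owl figurine, 76 mm wide, 114 mm high, behind the lock box. Origin: centre of its underside. To be left alone
- pen_cup: black plastic pen cup, 80 mm across, 100 mm high (170 with its pens), behind the lock box. Origin: centre of its underside. To be left alone
- mirror: chrome pocket mirror, 76 mm disc, 10 mm thick, lying in front of the lock box. Origin: centre of its underside. To be left alone
- yellow_box: yellow plastic box with a clip-on lid, 112 x 157 x 64 mm, some way behind the lock box. Origin: centre of its underside. To be left alone
- key_dish: blue ceramic dish with keys in it, 130 mm across, 28 mm high, some way in front of the lock box. Origin: centre of its underside. To be left alone
- torch: green hand torch, 150 mm long, lying along the lock box's left side. Origin: centre of its underside. To be left alone

How it is judged:
By the outcome, as a careful person would: the job done as asked, in the order asked, and still so for the second after the job is handed in, with the robot touching nothing.
It also fails if it takes over 67 s, if anything falls off the work surface, if the arm or the gripper's body presses on something with over 40 N, if the wrist force passes 120 N, or if a joint passes its speed limit or range.

ROBOT

A 7-joint arm with a two-finger parallel gripper is mounted at the origin on the work surface. World frame = base frame: x ahead of the robot, y to its left, z up, the work surface at z = 0. Lengths are in m, angles in degrees, forces in N, time in s.
With the tool pointing down it reaches from about 0.425 to 1.025 m from the base axis. Payload 3.6 kg.
Tool frame: the origin (TCP) lies midway between the tips of the shut fingers; the grasp point (between the pads) lies 19 mm behind it; z points along the fingers, y is the line along which they close (so a half turn about z gives the same grasp; the last joint's range is limited). The gripper opens to 85 mm and grips with 20 to 120 N. Pads are 22 mm wide; open, the fingers measure 114 mm over their backs; the gripper's body (76 mm by 85 mm) begins 54 mm behind the grasp point. The pads swing forward as they close: fully open they stand 13 mm farther back than shut.
Start: joints at [-73.997, 33.873, 2.773, 92.16, -1.908, 54.013, -1.931], TCP at [0.264, 0.675, 0.231] pointing down, gripper open.
Joint ranges: [-153.93, 153.93], [-27.13, 128.08], [-72.61, 78.16], [10.71, 143.7], [-87.88, 267.88], [4.46, 118.87], [-176.78, 176.78]. Speed limits (degrees/s): [147.25, 147.25, 180, 180, 180, 180, 180].

INTERFACE

Orientations are given as a 3x3 rotation matrix whose columns are the frame's x, y, z axes.
In Python, from workcell import get_state, read_camera, camera_model, sign_off, outline_of, landmark_of gives the robot as it stands.
- The arm moves only by the tool drive_tool, never from a script. Its argument "increments" is a list that holds one entry, the list of rows, each a list of 7 numbers: the opening, from 0 (shut) to 1 (fully open), then the shift along the tool's x, y, z in mm, then the turn, a rotation vector about the tool's x, y, z in rad. In form: [[[jaw, tx, ty, tz, ax, ay, az], ...]]. A call has 1 to 20 rows; each row is the pose to reach, as a shift and turn from the pose commanded when the call began, along the tool's axes at that moment; what a row does not reach only later rows make up. A row lasts 1/8 s, in which the tool goes at most 62.5 mm and 10.7 degrees, less where a joint would pass 70% of its speed; a pose out of reach is approached as far as the arm can. A call with a gripper value outside its range is refused whole. The fingers move at their own pace and stop on an object; "newtons" is the grip in N (left out, the last holds). Time passes only in rows, so rows that repeat a pose let the fingers close. It gives the time, the measured TCP pose, the force, the opening and the grip force at its end, in the units of the state.
- get_state(): the state, without advancing time (a new reading comes with each control period).
- read_camera(name): name is "side" or "top" or "wrist"; returns the picture (384x512x3 uint8, blue, green, red); there is no depth.
- camera_model(name): a dict with "vfov" (degrees; the focal length in pixels is half the picture's height over the tangent of half this angle, whatever the lens; pixels are square), "cx", "cy" (the principal point, pixels), "cam_to_world" (4x4, takes a point from camera to world coordinates). Camera axes: x right, y down, z forward; pixel columns grow to the right and rows downward; lengths in m; the calibration is good to about 2 mm. A picture is of the moment at which its call begins: read the wrist's pose just before it. camera_model takes no time and is no camera call; for the wrist camera it gives the pose at the moment of the call.
- sign_off(): hands the job in; it is judged then, once.
Trained networks look in the newest picture that a camera, given by its name, has taken for a name from the list of things; names that differ only in an ending like _2 or _b are one class to them, and where a whole thing is asked for, a point or a joint stands for the part that bears it (a point fixed in the world has none). Each returns a list of dicts, best first, with "confidence" (0 to 1); they miss things now and then, are a little off and sometimes report something else, mostly with a low value. They report only what shows in the picture. A call takes as long as a camera call.
- outline_of(camera, label): "region" (384x512 bool, what is visible of it) and "bbox" ([left, top, width, height] in pixels, round what is visible of it).
- landmark_of(camera, label): "position" ([column, row] in pixels: a listed point, or the origin of a listed thing).
The state is a dict: "time_s": time; "joint_pos": joint angles; "dq": joint speeds; "effort": joint torques, N m; "ee_pos": TCP position; "eef_rot": TCP orientation; "ft_force": force on the tool from outside, world axes, zero at the start; "wrist_torque": the same for the moment, N m; "width": finger opening in m; "grasp_force": force on a finger pad.
Only numpy, scipy, OpenCV 4.12 (cv2) and the standard library are available. Lean on these libraries where they do the work, as an engineer would, in place of code of your own. Each camera call takes 0.05 s, during which the arm holds its last target. There are 200 camera calls.

## Working session

There is one attempt and no reset: what is moved stays moved. The work goes in short steps, Python scripts to look and compute and a tool call to move; the robot and the scene stay as the last step left them, time stands still between calls to the robot, and variables do not carry over. Pictures are saved under pics/ and viewed, at most 10 in all, crops included, and the job is handed in when it is done.

Besides the shell and the picture viewer there is one more tool, called after ">>>" by a JSON object that holds its "api" and its "payload". drive_tool: Moves the arm, as the interface text tells. Its arguments: {"type":"object","properties":{"increments":{"type":"array"},"newtons":{"type":"number"}},"required":["increments"]}

```bash
mkdir -p pics; cat > h.py <<'E'
import numpy as np, cv2
from workcell import *
def K(n):
    m=camera_model(n); f=192/np.tan(np.radians(m["vfov"]/2)); return f,m["cx"],m["cy"],np.array(m["cam_to_world"])
def proj(n,P,k=None):
    f,cx,cy,T=k or K(n); p=(np.asarray(P)-T[:3,3])@T[:3,:3]; return np.c_[f*p[...,0]/p[...,2]+cx,f*p[...,1]/p[...,2]+cy]
def ray(n,uv,k=None):
    f,cx,cy,T=k or K(n); d=T[:3,:3]@np.array([(uv[0]-cx)/f,(uv[1]-cy)/f,1]); return T[:3,3],d/np.linalg.norm(d)
E
python3 - <<'E'
from h import *
s=get_state(); print(s['time_s'],s['ee_pos'],s['eef_rot'])
ims=[]
for n in("side","top","wrist"):
    print(n,K(n)); im=read_camera(n); cv2.imwrite(f'pics/{n}0.png',im); ims.append(im)
    for l in("lockbox","left_index","middle_index","right_index","left_code","middle_code","right_code","catch_top","lid_handle","lid_hinge"):
        r=landmark_of(n,l)
        if r: print(l,[(np.round(q['position'],1),round(q['confidence'],2)) for q in r[:2]])
cv2.imwrite('pics/a.png',cv2.resize(np.hstack(ims[:2]),None,fx=.78,fy=.78))
E
```

```text
0.0 [0.26374525 0.67438849 0.2300962 ] [[-9.31327397e-01  3.64182286e-01 -7.36963142e-04]
 [ 3.64183010e-01  9.31324746e-01 -2.22555718e-03]
 [-1.24156489e-04 -2.34111183e-03 -9.99997252e-01]]
side (np.float64(356.50530537654845), 251.73305467168828, 193.03912600344088, array([[ 0.94920077, -0.17320073,  0.26271544,  0.30050209],
       [-0.31426438, -0.56421615,  0.76347759, -0.80812697],
       [ 0.01599342, -0.80725563, -0.58998522,  0.70806985],
       [ 0.        ,  0.        ,  0.        ,  1.        ]]))
lockbox [(array([240.9, 209.3]), 0.78)]
middle_code [(array([235.6, 156.3]), 0.19)]
right_code [(array([258.3, 199.5]), 0.56)]
lid_handle [(array([236.1, 158.4]), 0.85)]
lid_hinge [(array([256.3, 200.3]), 0.84), (array([234.7, 157.1]), 0.54)]
top (np.float64(359.77282718109575), 251.7646614447603, 192.41439765634502, array([[ 0.00403995, -0.99705805,  0.0765436 ,  0.4918569 ],
       [-0.99998677, -0.00378436,  0.00348384, -0.01728652],
       [-0.00318393, -0.07655666, -0.99706015,  1.42829629],
       [ 0.        ,  0.        ,  0.        ,  1.        ]]))
lockbox [(array([2
[... 253 characters left out ...]
 205.1]), 0.71), (array([217. , 192.5]), 0.52)]
right_code [(array([223.6, 200.6]), 0.38)]
catch_top [(array([147.5, 200.9]), 0.72), (array([223.2, 226.1]), 0.54)]
lid_handle [(array([228.6, 199.6]), 0.67), (array([223.7, 180.5]), 0.33)]
lid_hinge [(array([267.4, 199.1]), 0.85)]
wrist (np.float64(315.21254635486247), 253.15205543591767, 192.37507591076414, array([[ 3.63887928e-01,  8.80341257e-01,  3.04277583e-01,
         1.85335725e-01],
       [ 9.31442738e-01, -3.43940462e-01, -1.18825020e-01,
         7.05663312e-01],
       [ 4.68054424e-05,  3.26656135e-01, -9.45143252e-01,
         3.74587714e-01],
       [ 0.00000000e+00,  0.00000000e+00,  0.00000000e+00,
         1.00000000e+00]]))
```

View pics/a.png

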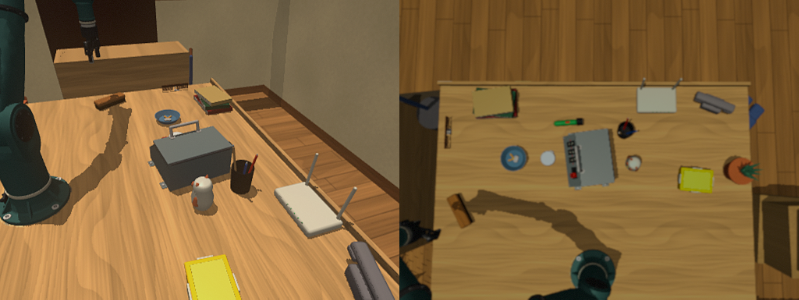

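The pictures show the box with its wheels and catch on its left-facing side (top view about 225,200), the handle at about (228,200), the mirror at (190,202), and the owl and pen cup behind it. I'll get a first pose estimate.

```bash
cat >> h.py <<'E'
c4,s4=np.cos(np.radians(40)),np.sin(np.radians(40))
IDX=lambda y:np.array([-72-11*s4,y,87+11*c4])/1e3
PTS=dict(lockbox=[0,0,0],left_index=IDX(80),middle_index=IDX(42),right_index=IDX(4),catch_top=np.array([-72-19*s4,-70,87+19*c4])/1e3,lid_handle=[-.045,0,.165],lid_hinge=[.105,0,.119])
def RT(q): # q=x,y,yaw of box x axis
    c,s=np.cos(q[2]),np.sin(q[2]); return np.array([[c,-s,0],[s,c,0],[0,0,1]]),np.array([q[0],q[1],0])
def w(q,P): R,t=RT(q); return np.atleast_2d(P)@R.T+t
E
cat > fit.py <<'E'
from h import *
from scipy.optimize import least_squares
hull=np.array([[-110,0],[110,0],[110,119],[-34,119],[-110,55]])/1e3
C=np.array([[x,y,z] for x,z in [(-.11,0),(.11,0),(.11,.129),(-.044,.129),(-.11,.055)] for y in(-.125,.125)])
def fit(obs,q0):
    # obs: list (cam,K,name,uv)
    f=lambda q:np.concatenate([proj(n,w(q,PTS[l]),k)[0]-uv for n,k,l,uv in obs])
    r=least_squares(f,q0,loss='soft_l1',f_scale=2.); return r.x,f(r.x).reshape(-1,2)
E
python3 - <<'E'
from fit import *
obs=[]
kt,ks=K("top"),K("side")
for l,uv in dict(lockbox=(242.9,206.1),left_index=(217.7,182.8),lid_hinge=(267.4,199.1),lid_handle=(228.6,199.6),catch_top=(223.2,226.1)).items(): obs.append(("top",kt,l,np.array(uv)))
for l,uv in dict(lid_handle=(236.1,158.4),lockbox=(240.9,209.3),lid_hinge=(256.3,200.3)).items(): obs.append(("side",ks,l,np.array(uv)))
q,r=fit(obs,[.45,0,-1.57]); print(q,np.degrees(q[2])); print(r.round(1))
for n in("top","side"):
    im=cv2.imread(f'pics/{n}0.png')
    h=cv2.convexHull(proj(n,w(q,C)).astype(np.float32)).astype(int); cv2.polylines(im,[h],1,(0,255,0))
    for l in PTS: cv2.circle(im,tuple(proj(n,w(q,PTS[l]))[0].astype(int)),2,(0,0,255))
    u,v=h[:,0].mean(0).astype(int); cv2.imwrite(f'pics/b{n}.png',cv2.resize(im[v-75:v+75,u-100:u+100],None,fx=2,fy=2))
cv2.imwrite('pics/b.png',np.hstack([cv2.imread('pics/btop.png'),cv2.imread('pics/bside.png')]))
s=get_state(); R=s['eef_rot']
print(w(q,PTS['middle_index']))
E
```

```text
[ 0.55494042  0.02580679 -1.45688545] -83.47338776103979
[[-0.8 -2. ]
 [ 0.2  1.1]
 [ 2.4  0.4]
 [-0.6  3.8]
 [-2.6 -1.8]
 [-0.6  0.7]
 [ 0.7  1.9]
 [ 0.6 -0.8]]
[[0.58768068 0.10913893 0.09542649]]
```

View pics/b.png

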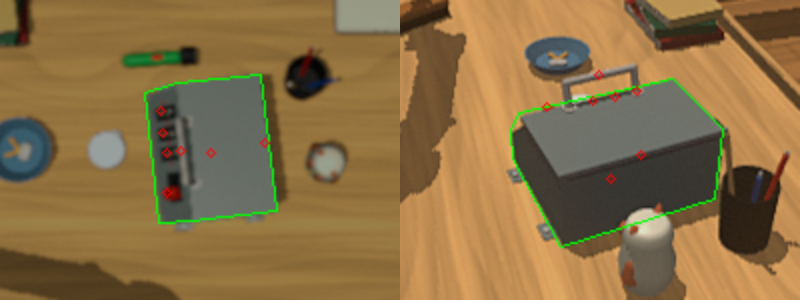

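```bash
cat >> h.py <<'E'
from scipy.spatial.transform import Rotation as Ro
def tool(q,tilt=40):
    # tool x down the slope, z into it, y box..; tilt in degrees from vertical
    bx,bz=w(q,[1,0,0])[0]-w(q,[0,0,0])[0],np.array([0,0,1.]); a=np.radians(tilt)
    n=-np.sin(a)*bx+np.cos(a)*bz; x=-(np.cos(a)*bx+np.sin(a)*bz); return np.c_[x,np.cross(-n,x),-n]
def move(pos,R,cmd=None):
    s=get_state(); p0,R0=(s['ee_pos'],s['eef_rot']) if cmd is None else cmd
    p0,R0=np.array(p0),np.array(R0)
    print('mm',((np.asarray(pos)-p0)@R0*1e3).round(1),'rv',Ro.from_matrix(R0.T@R).as_rotvec().round(4))
E
python3 - <<'E'
from h import *
q=[.555,.0258,-1.457]; R=tool(q); print(R.round(3))
P=w(q,IDX(20))[0]-.1*R[:,2]; print(P); move(P,R)
E
```

```text
[[-0.087  0.994  0.073]
 [ 0.761  0.114 -0.639]
 [-0.643  0.    -0.766]]
[0.55859319 0.17049328 0.17203093]
mm [-458.1 -362.8   59.3] rv [ 0.3779 -0.6273  1.0381]
```

>>> {"api": "drive_tool", "payload": {"increments": [[[0,-458,-363,59,0.378,-0.627,1.038],[0,-458,-363,59,0.378,-0.627,1.038],[0,-458,-363,59,0.378,-0.627,1.038],[0,-458,-363,59,0.378,-0.627,1.038],[0,-458,-363,59,0.378,-0.627,1.038],[0,-458,-363,59,0.378,-0.627,1.038],[0,-458,-363,59,0.378,-0.627,1.038],[0,-458,-363,59,0.378,-0.627,1.038],[0,-458,-363,59,0.378,-0.627,1.038],[0,-458,-363,59,0.378,-0.627,1.038],[0,-458,-363,59,0.378,-0.627,1.038],[0,-458,-363,59,0.378,-0.627,1.038],[0,-458,-363,59,0.378,-0.627,1.038],[0,-458,-363,59,0.378,-0.627,1.038],[0,-458,-363,59,0.378,-0.627,1.038],[0,-458,-363,59,0.378,-0.627,1.038]]]}}

```text
time_s: 3.65
ee_pos: [0.5583, 0.1706, 0.1723]
eef_rot: [[-0.087, 0.993, 0.073], [0.761, 0.114, -0.638], [-0.643, -0.0, -0.766]]
ft_force: [-0.1, -0.8, -0.5]
width: 0.0004
grasp_force: 0.0
```

```bash
cat > look.py <<'E'
from fit import *
def look(names,q):
    k=K("wrist"); im=read_camera("wrist"); out={}
    for l in names:
        r=landmark_of("wrist",l)
        if r: out[l]=[(np.round(x['position'],1),round(x['confidence'],2)) for x in r[:2]]
        print(l,out.get(l), proj("wrist",w(q,PTS[l]),k)[0].round(1) if l in PTS else '')
    return k,im,out
E
python3 - <<'E'
from look import *
s=get_state(); print(s['time_s'],s['ee_pos'],s['eef_rot'],s['joint_pos'],s['width'])
q=[.555,.0258,-1.457]
k,im,o=look(["left_index","middle_index","right_index","left_code","middle_code","right_code","catch_top","lid_handle"],q)
obs=[("wrist",k,l,v[0][0]) for l,v in o.items() if l in PTS and v[0][1]>.5]
q,r=fit(obs,q); print(q,r.round(1))
for y in(80,42,4): cv2.circle(im,tuple(proj("wrist",w(q,IDX(y)),k)[0].astype(int)),1,(0,255,0),-1)
cv2.imwrite('pics/c.png',cv2.resize(im,(800,600),interpolation=cv2.INTER_CUBIC))
E
```

```text
3.65 [0.55834671 0.17057067 0.17234591] [[-8.74457359e-02  9.93489783e-01  7.30157160e-02]
 [ 7.61145922e-01  1.13920959e-01 -6.38497377e-01]
 [-6.42658641e-01 -2.58258550e-04 -7.66152599e-01]] [-62.11211812  43.23734327  36.29395613 108.33691931  15.26966119
  53.13402535 -34.80393289] 0.00039110796965848927
left_index [(array([237.4, 192.3]), 0.18)] [327.1 191.9]
middle_index [(array([282.6, 191.8]), 0.84), (array([321.5, 209.2]), 0.67)] [280.5 191.9]
right_index [(array([235.6, 190.2]), 0.9)] [234.  191.8]
left_code [(array([322.7, 209.1]), 0.92)] 
middle_code [(array([280.1, 154.8]), 0.93)] 
right_code [(array([236.3, 210.5]), 0.77)] 
catch_top [(array([142.5, 195.4]), 0.73)] [140. 195.]
lid_handle [(array([231.2, 293.1]), 0.72)] [228.4 288.9]
[ 0.55767059  0.02623694 -1.44371993] [[ 0.  -0.3]
 [ 0.4  1.5]
 [-0.2  0.2]
 [-0.2 -4.3]]
```

View pics/c.png

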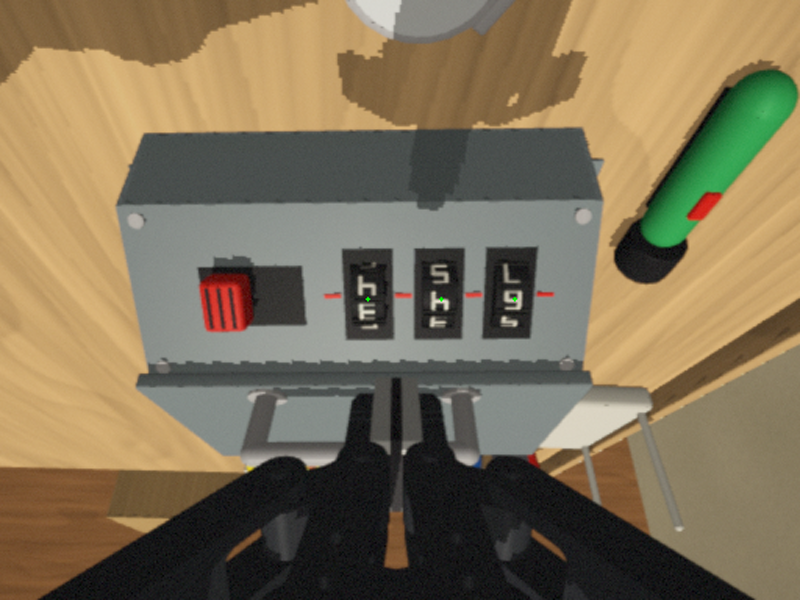

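Upside down in this view: left wheel (picture 510,300) looks like 6, middle (440,300) like 4, right (368,298) like halfway between 3 and 4; the catch is at (228,303). I'll refine the pose with the box corners and enlarge the wheels.

```bash
python3 - <<'E'
from look import *
k=K("wrist"); q0=[.5577,.0262,-1.4437]
PTS.update(a=[-.11,-.125,.055],b=[-.11,.125,.055],c=[-.11,-.125,0],d=[-.11,.125,0],e=[-.044,-.125,.129],f=[-.044,.125,.129])
z=1.5625
obs=[("wrist",k,l,np.array(uv)) for l,uv in dict(a=(118/z,206/z),b=(602/z,197/z),c=(145/z,134/z),d=(585/z,128/z),e=(137/z,382/z),f=(592/z,380/z),middle_index=(282.6,191.8),right_index=(235.6,190.2),catch_top=(142.5,195.4)).items()]
q,r=fit(obs,q0); print(q,r.round(1))
im=read_camera("wrist")
c=cv2.resize(im[150:225,205:355],None,fx=5,fy=5,interpolation=cv2.INTER_CUBIC)
for y in(80,42,4):
    u=(proj("wrist",w(q,IDX(y)),k)[0]-[205,150])*5; cv2.circle(c,tuple(u.astype(int)),3,(0,255,0),-1)
cv2.imwrite('pics/d.png',cv2.rotate(c,cv2.ROTATE_180))
E
```

```text
[ 0.55804792  0.02525164 -1.43644147] [[-0.8 -0.8]
 [ 1.7  0.8]
 [-0.2 -1.2]
 [-1.  -1.9]
 [ 0.7  3.3]
 [ 0.4  2.6]
 [-0.4 -0.1]
 [ 0.   2. ]
 [-0.2  1. ]]
```

View pics/d.png

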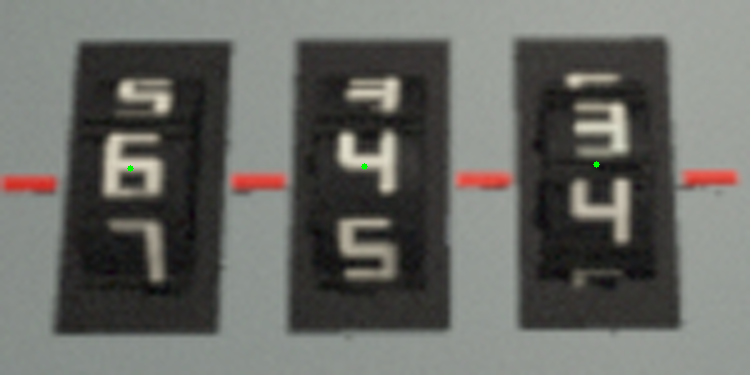

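The crop, upright, shows left 6, middle 4, and right roughly 3.45 (it rests between 3 and 4). So the rolls needed are left -2, middle +3 and right about -1.45 digits, at 15.1 mm of rim per digit. I'll start with the middle wheel.

```bash
cat >> h.py <<'E'
Q=[.5578,.0255,-1.442]
E
python3 - <<'E'
from h import *
R=tool(Q)
for y in(80,42,4): print(w(Q,IDX(y)))
move(w(Q,IDX(42))[0]+.0075*R[:,0]-.006*R[:,2],R)
E
```

```text
[[0.6269815  0.11419098 0.09542649]]
[[0.58929624 0.10931024 0.09542649]]
[[0.55161099 0.1044295  0.09542649]]
mm [ 7.8 23.6 94.1] rv [-0.0099 -0.0001 -0.0113]
```

>>> {"api": "drive_tool", "payload": {"increments": [[[0,4,12,47,-0.01,0,-0.011],[0,8,23.5,85,-0.01,0,-0.011],[0,8,23.5,94,-0.01,0,-0.011],[0,8,23.5,97,-0.01,0,-0.011],[0,8,23.5,99,-0.01,0,-0.011],[0,8,23.5,99,-0.01,0,-0.011]]]}}

```text
time_s: 4.9
ee_pos: [0.5885, 0.117, 0.092]
eef_rot: [[-0.098, 0.992, 0.084], [0.761, 0.129, -0.636], [-0.642, 0.001, -0.767]]
ft_force: [0.1, 0.0, 0.4]
width: -0.0001
grasp_force: 0.0
```

>>> {"api": "drive_tool", "payload": {"increments": [[[0,0,0,1,0,0,0],[0,0,0,1,0,0,0]]]}}

```text
time_s: 5.15
ee_pos: [0.5884, 0.1156, 0.0908]
eef_rot: [[-0.098, 0.992, 0.083], [0.76, 0.129, -0.637], [-0.642, 0.001, -0.766]]
ft_force: [0.1, 1.1, -0.3]
width: 0.0003
grasp_force: 0.0
```

>>> {"api": "drive_tool", "payload": {"increments": [[[0,0,0,1,0,0,0],[0,0,0,1,0,0,0]]]}}

```text
time_s: 5.4
ee_pos: [0.5885, 0.1155, 0.0903]
eef_rot: [[-0.098, 0.992, 0.083], [0.76, 0.129, -0.637], [-0.642, 0.0, -0.766]]
ft_force: [-2.2, 4.0, 5.3]
width: 0.0001
grasp_force: 3.2
```

>>> {"api": "drive_tool", "payload": {"increments": [[[0,-4,0,0,0,0,0],[0,-8,0,0,0,0,0],[0,-12,0,0,0,0,0],[0,-15,0,0,0,0,0],[0,-15,0,0,0,0,0]]]}}

```text
time_s: 6.02
ee_pos: [0.59, 0.104, 0.1001]
eef_rot: [[-0.098, 0.992, 0.083], [0.76, 0.128, -0.637], [-0.642, 0.001, -0.767]]
ft_force: [-2.6, 3.9, 6.0]
width: -0.0001
grasp_force: 3.8
```

>>> {"api": "drive_tool", "payload": {"increments": [[[0,0,0,-4,0,0,0],[0,0,0,-6,0,0,0],[0,0,0,-6,0,0,0]]]}}

```text
time_s: 6.4
ee_pos: [0.5894, 0.1068, 0.104]
eef_rot: [[-0.098, 0.992, 0.083], [0.76, 0.128, -0.637], [-0.643, 0.0, -0.766]]
ft_force: [0.5, -0.0, -0.5]
width: -0.0002
grasp_force: 0.0
```

```bash
cat > wheels.py <<'E'
from h import *
import sys
def crop(name):
    # rectify wheel rim-top plane: 5 px/mm, upright
    R=tool(Q); k=K("wrist"); im=read_camera("wrist"); d=[]
    for y,u in((110,0),(-30,0)):
        for s in(-25,25): d.append(w(Q,IDX(y))[0]-s*R[:,0]/1e3)
    src=proj("wrist",np.array(d),k).astype(np.float32)
    dst=np.float32([[0,250],[0,0],[700,250],[700,0]])
    o=cv2.warpPerspective(im,cv2.getPerspectiveTransform(src,dst),(700,250),flags=cv2.INTER_CUBIC)
    cv2.line(o,(0,125),(700,125),(0,255,0),1); cv2.imwrite(name,o); return o
if __name__=="__main__":
    s=get_state(); print(s['time_s'],s['ee_pos'],s['ft_force']); crop(sys.argv[1])
    for l in ("left_code","middle_code","right_code"):
        r=landmark_of("wrist",l); print(l,[(np.round(x['position'],1),round(x['confidence'],2)) for x in r[:2]])
    for y in(80,42,4): print(proj("wrist",w(Q,IDX(y)))[0].round(1))
E
python3 wheels.py pics/e.png
```

```text
6.4 [0.58942337 0.10682029 0.10404211] [ 0.5001964  -0.02148837 -0.54745998]
left_code [(array([314.3, 261.1]), 0.72)]
middle_code [(array([252.1, 187. ]), 0.95), (array([ 28.5, 247.1]), 0.63)]
right_code [(array([185.3, 261.6]), 0.58)]
[326.7 238.1]
[253.9 238.1]
[181.2 238. ]
```

View pics/e.png

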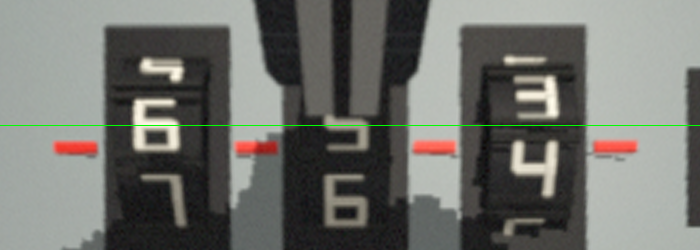

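>>> {"api": "drive_tool", "payload": {"increments": [[[0,15,0,0,0,0,0],[0,15,0,5,0,0,0],[0,15,0,6,0,0,0],[0,11,0,6,0,0,0],[0,7,0,6,0,0,0],[0,3,0,6,0,0,0],[0,0,0,6,0,0,0],[0,0,0,6,0,0,0],[0,0,0,0,0,0,0],[0,15,0,0,0,0,0],[0,15,0,5,0,0,0],[0,15,0,6,0,0,0],[0,11,0,6,0,0,0],[0,7,0,6,0,0,0],[0,3,0,6,0,0,0],[0,0,0,6,0,0,0],[0,0,0,6,0,0,0],[0,0,0,0,0,0,0],[0,0,0,0,0,0,0]]]}}

```text
time_s: 8.98
ee_pos: [0.5895, 0.1067, 0.1042]
eef_rot: [[-0.098, 0.992, 0.083], [0.76, 0.128, -0.638], [-0.643, 0.0, -0.766]]
ft_force: [-0.6, -0.1, 0.5]
width: 0.0003
grasp_force: 0.0
```

```bash
python3 - <<'E'
from h import *
R=tool(Q); move(w(Q,IDX(80))[0]-.0075*R[:,0],R)
print((np.array(get_state()['ee_pos'])-w(Q,IDX(42))[0])@R*1e3)
E
```

```text
mm [ 0.2 38.1  5. ] rv [ 0.0001  0.0004 -0.0005]
[-7.63476779 -0.14706379 -5.01915017]
```

>>> {"api": "drive_tool", "payload": {"increments": [[[0,0,20,0,0,0,0],[0,0,38,0,0,0,0],[0,0,38,3,0,0,0],[0,0,38,5.5,0,0,0],[0,0,38,5.5,0,0,0]]]}}

```text
time_s: 9.6
ee_pos: [0.6273, 0.1087, 0.1004]
eef_rot: [[-0.098, 0.992, 0.083], [0.76, 0.129, -0.637], [-0.643, 0.0, -0.766]]
ft_force: [-0.6, 2.2, 5.0]
width: 0.0001
grasp_force: 2.4
```

>>> {"api": "drive_tool", "payload": {"increments": [[[0,4,0,0.1,0,0,0],[0,8,0,0.1,0,0,0],[0,12,0,0.1,0,0,0],[0,15,0,0.1,0,0,0],[0,15,0,0.1,0,0,0],[0,15,0,-6,0,0,0],[0,0,0,-6,0,0,0],[0,0,0,-1,0,0,0],[0,0,0,0.1,0,0,0],[0,4,0,0.1,0,0,0],[0,8,0,0.1,0,0,0],[0,12,0,0.1,0,0,0],[0,15,0,0.1,0,0,0],[0,15,0,0.1,0,0,0],[0,15,0,-6,0,0,0],[0,0,-50,-6,0,0,0],[0,0,-76,-6,0,0,0],[0,0,-76,-3,0,0,0],[0,0,-76,-0.3,0,0,0],[0,0,-76,-0.3,0,0,0]]]}}

```text
time_s: 12.1
ee_pos: [0.5532, 0.0993, 0.1001]
eef_rot: [[-0.097, 0.992, 0.083], [0.76, 0.128, -0.637], [-0.643, 0.001, -0.766]]
ft_force: [-1.4, 2.4, 3.7]
width: -0.0003
grasp_force: 2.3
```

>>> {"api": "drive_tool", "payload": {"increments": [[[0,3,0,0.2,0,0,0],[0,7,0,0.2,0,0,0],[0,7,0,0.2,0,0,0],[0,7,0,-6,0,0,0],[0,0,0,-6,0,0,0],[0,0,0,-1,0,0,0],[0,0,0,0.2,0,0,0],[0,4,0,0.2,0,0,0],[0,8,0,0.2,0,0,0],[0,12,0,0.2,0,0,0],[0,15,0,0.2,0,0,0],[0,15,0,0.2,0,0,0],[0,15,0,-6,0,0,0],[0,15,16,-60,0,0,0],[0,8,16,-90,0,0,0],[0,8,16,-90,0,0,0]]]}}

```text
time_s: 14.1
ee_pos: [0.561, 0.166, 0.1652]
eef_rot: [[-0.097, 0.991, 0.086], [0.762, 0.13, -0.635], [-0.641, 0.004, -0.768]]
ft_force: [-0.6, 0.2, 0.1]
width: -0.0003
grasp_force: 0.0
```

```bash
python3 wheels.py pics/f.png
```

```text
14.1 [0.56102772 0.16600065 0.1651619 ] [-0.56026313  0.24388743  0.09906054]
left_code [(array([325.5, 197.8]), 0.89)]
middle_code [(array([280.2, 196.9]), 0.72)]
right_code [(array([229.6, 201.8]), 0.68)]
[332.4 197.3]
[283.7 197.3]
[235.  197.2]
```

View pics/f.png

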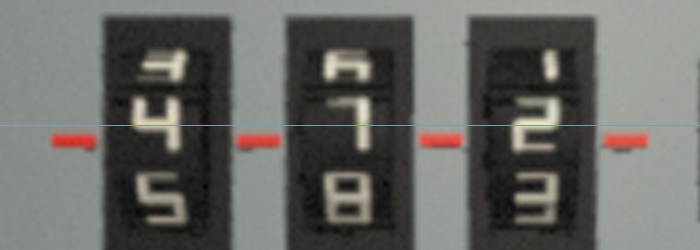

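All three wheels show the code 4, 7, 2, centred on the reading line. Next is the catch.

```bash
python3 - <<'E'
from h import *
R=tool(Q)
for h in(.045,.005): move(w(Q,np.array([-72-1e3*h*s4,-102,87+1e3*h*c4])/1e3)[0],R)
k=K("wrist"); im=read_camera("wrist"); print([(x['position'],x['confidence']) for x in landmark_of("wrist","catch_top")], proj("wrist",w(Q,PTS['catch_top']),k))
E
```

```text
mm [  -0.3 -120.4   54.7] rv [-0.0026  0.0014  0.    ]
mm [  -0.2 -120.3   94.7] rv [-0.0026  0.0014  0.    ]
[([132.1, 203.9], 0.87)] [[136.6883742  200.66818842]]
```

>>> {"api": "drive_tool", "payload": {"increments": [[[0,0,-60,25,0,0,0],[0,0,-115,50,0,0,0],[0,0,-124,60,0,0,0],[0,0,-124,80,0,0,0],[0,0,-124,92,0,0,0],[0,0,-124,94,0,0,0],[0,0,-124,94,0,0,0]]]}}

```text
time_s: 15.28
ee_pos: [0.4453, 0.0887, 0.0918]
eef_rot: [[-0.098, 0.992, 0.083], [0.76, 0.128, -0.637], [-0.643, 0.001, -0.766]]
ft_force: [-0.5, -0.0, -0.5]
width: 0.0
grasp_force: 0.0
```

>>> {"api": "drive_tool", "payload": {"increments": [[[0,0,6,0,0,0,0],[0,0,11,0,0,0,0],[0,0,15,0,0,0,0],[0,0,18,0,0,0,0],[0,0,18,0,0,0,0]]]}}

```text
time_s: 15.9
ee_pos: [0.4628, 0.0909, 0.0918]
eef_rot: [[-0.098, 0.992, 0.083], [0.76, 0.129, -0.637], [-0.642, 0.001, -0.766]]
ft_force: [-0.0, 0.3, 0.2]
width: 0.0001
grasp_force: 0.4
```

>>> {"api": "drive_tool", "payload": {"increments": [[[0,0,2,0,0,0,0],[0,0,4,0,0,0,0],[0,0,4,0,0,0,0]]]}}

```text
time_s: 16.27
ee_pos: [0.4666, 0.0914, 0.0918]
eef_rot: [[-0.098, 0.992, 0.083], [0.76, 0.128, -0.637], [-0.643, 0.001, -0.766]]
ft_force: [-2.4, 1.1, 1.2]
width: -0.0002
grasp_force: 0.7
```

>>> {"api": "drive_tool", "payload": {"increments": [[[0,0,2,0,0,0,0],[0,0,4,0,0,0,0],[0,0,4,0,0,0,0]]]}}

```text
time_s: 16.65
ee_pos: [0.4675, 0.0912, 0.0917]
eef_rot: [[-0.099, 0.992, 0.078], [0.759, 0.125, -0.639], [-0.644, -0.004, -0.765]]
ft_force: [-7.3, 3.2, 2.0]
width: -0.0005
grasp_force: 3.7
```

>>> {"api": "drive_tool", "payload": {"increments": [[[0,0,-5,0,0,0,0],[0,0,-6,-40,0,0,0],[0,0,90,-90,0,0,0],[0,0,114,-94,0,0,0],[0,0,114,-94,0,0,0],[0,0,114,-94,0,0,0]]]}}

```text
time_s: 17.4
ee_pos: [0.576, 0.1658, 0.1638]
eef_rot: [[-0.097, 0.992, 0.083], [0.76, 0.128, -0.638], [-0.643, 0.001, -0.766]]
ft_force: [-0.2, -0.5, 0.0]
width: -0.0002
grasp_force: 0.0
```

```bash
python3 - <<'E'
from h import *
R=tool(Q); s=get_state(); print(s['time_s'],s['ee_pos']); k=K("wrist"); im=read_camera("wrist")
print([(x['position'],x['confidence']) for x in landmark_of("wrist","catch_top")], proj("wrist",w(Q,PTS['catch_top']),k))
for i in("left","middle","right"): print(i,[(x['position'],x['confidence']) for x in landmark_of("wrist",i+"_code")], proj("wrist",w(Q,PTS[i+'_index']),k))
d=np.array([w(Q,IDX(y))[0]-s_*R[:,0]/1e3 for y in(110,-110) for s_ in(-30,30)])
src=proj("wrist",d,k).astype(np.float32)
o=cv2.warpPerspective(im,cv2.getPerspectiveTransform(src,np.float32([[0,216],[0,0],[792,216],[792,0]])),(792,216),flags=cv2.INTER_CUBIC)
cv2.imwrite('pics/g.png',o)
E
```

```text
17.4 [0.57595152 0.16581639 0.16384371]
[([127.1, 199.7], 0.8)] [[113.81440184 200.41788642]]
left [([308.2, 198.5], 0.78), ([220.5, 158.4], 0.73)] [[309.35508751 196.68580724]]
middle [] [[260.89210089 196.72388567]]
right [([215.4, 198.6], 0.69)] [[212.43286138 196.76196116]]
```

View pics/g.png

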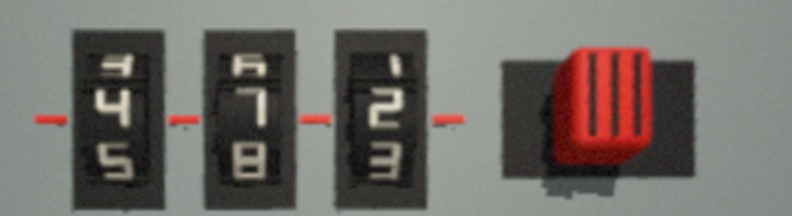

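The crop shows 4, 7, 2 still set and the red button shifted. Its top now projects about 13.5 mm from where it was, and it stalled at 7 N, so it has reached its stop. Next is the handle.

```bash
cat >> h.py <<'E'
def Rv(q=Q):
    by=w(q,[0,1,0])[0]-w(q,[0,0,0])[0]; z=np.array([0,0,-1.]); return np.c_[by,np.cross(z,by),z]
E
python3 - <<'E'
from h import *
b=w(Q,PTS['lid_handle'])[0]; print(b)
move(b+[0,0,.075],Rv())
E
```

```text
[0.55202018 0.07012727 0.165     ]
mm [-119.7  -34.3    0.5] rv [0.5454 0.5485 1.5011]
```

>>> {"api": "drive_tool", "payload": {"increments": [[[0,-40,0,-46,0,0,0],[0,-77,0,-90,0,0,0],[0.5,-110,-34,-60,0.545,0.548,1.501],[0.5,-110,-34,-60,0.545,0.548,1.501],[0.5,-110,-34,-60,0.545,0.548,1.501],[0.5,-110,-34,-60,0.545,0.548,1.501],[0.5,-110,-34,-60,0.545,0.548,1.501],[0.5,-115,-34,-40,0.545,0.548,1.501],[0.5,-120,-34,-10,0.545,0.548,1.501],[0.5,-120,-34,0,0.545,0.548,1.501],[0.5,-120,-34,0,0.545,0.548,1.501],[0.5,-120,-34,0,0.545,0.548,1.501],[0.5,-120,-34,0,0.545,0.548,1.501]]]}}

```text
time_s: 19.27
ee_pos: [0.5536, 0.0717, 0.2408]
eef_rot: [[0.991, 0.132, 0.001], [0.132, -0.991, 0.0], [0.001, -0.0, -1.0]]
ft_force: [-0.0, 0.8, 0.4]
width: 0.0426
grasp_force: 0.0
```

```bash
python3 - <<'E'
from h import *
s=get_state(); print(s['time_s'],s['ee_pos'],s['joint_pos'],s['width']); b=w(Q,PTS['lid_handle'])[0]
k=K("wrist"); im=read_camera("wrist")
u=proj("wrist",b,k)[0]; print([(x['position'],x['confidence']) for x in landmark_of("wrist","lid_handle")],u)
for y in(-55,55): cv2.circle(im,tuple(proj("wrist",w(Q,[-.045,y/1e3,.165]),k)[0].astype(int)),3,(0,0,255),-1)
cv2.circle(im,tuple(u.astype(int)),3,(0,255,0),-1); cv2.imwrite('pics/i.png',im)
move(b-[0,0,.019],Rv())
E
```

```text
19.275 [0.55355535 0.07169831 0.2408338 ] [-46.10000223  27.80269679  47.67075707 114.81620875 -27.24017516
  48.91671911 -65.66319084] 0.042596397652926755
[([252.7, 209.6], 0.75), ([219.8, 136.4], 0.29)] [254.7098662  205.25415599]
mm [-2.4  1.8 94.8] rv [-0.0001 -0.0017  0.0043]
```

View pics/i.png

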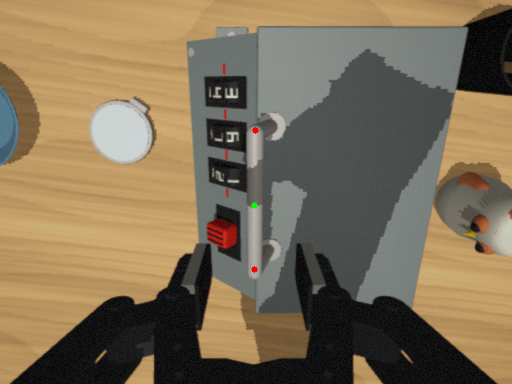

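The bar runs from (255,130) to (254,270), right on my projected points and between the fingers. I'll descend and grip.

>>> {"api": "drive_tool", "payload": {"increments": [[[0.5,-2,1.5,40,0,-0.002,0.004],[0.5,-2,1.5,80,0,-0.002,0.004],[0.5,-2,1.5,94,0,-0.002,0.004],[0.5,-2,1.5,94,0,-0.002,0.004],[0,-2,1.5,94,0,-0.002,0.004],[0,-2,1.5,94,0,-0.002,0.004],[0,-2,1.5,94,0,-0.002,0.004],[0,-2,1.5,94,0,-0.002,0.004],[0,-2,1.5,94,0,-0.002,0.004]]], "newtons": 30}}

```text
time_s: 20.5
ee_pos: [0.5531, 0.0706, 0.1483]
eef_rot: [[0.992, 0.126, 0.002], [0.126, -0.992, 0.003], [0.002, -0.003, -1.0]]
ft_force: [0.3, 3.4, 6.4]
width: 0.0107
grasp_force: 29.5
```

>>> {"api": "drive_tool", "payload": {"increments": [[[0,0,2,-6,0,0,0],[0,0,4.6,-13,0,0,0],[0,0,10.3,-25,0,0,0],[0,0,17,-37,0,0,0],[0,0,25,-48.5,0,0,0],[0,0,33.5,-59,0,0,0],[0,0,33.5,-59,0,0,0]]]}}

```text
time_s: 21.38
ee_pos: [0.5572, 0.0392, 0.2076]
eef_rot: [[0.992, 0.126, 0.001], [0.126, -0.992, 0.007], [0.002, -0.006, -1.0]]
ft_force: [-1.2, 7.7, 7.7]
width: 0.0106
grasp_force: 30.0
```

```bash
python3 - <<'E'
from h import *
s=get_state(); h=w(Q,PTS['lid_hinge'])[0]; bx=w(Q,[1,0,0])[0]-w(Q,[0,0,0])[0]
g=np.array(s['ee_pos'])-.019*np.array(s['eef_rot'])[:,2]-h; x,z=g@bx*1e3,g[2]*1e3
print(x,z,np.hypot(x,z),'angle',np.degrees(np.arctan2(z,-x)-np.arctan2(46,150)),s['ft_force'],s['width'])
c=[33.5-150,59+46]
for t in(30,35,40,45,50,55,60,65,70,75,80,85,90,92):
    a=np.radians(t); print(t,round(-150*np.cos(a)+46*np.sin(a)-c[0],1),round(-(150*np.sin(a)+46*np.cos(a)-c[1]),1))
E
```

```text
-118.52920528375293 107.62674238459316 160.10211797948716 angle 25.19100676955135 [-1.16402426  7.74611123  7.67558463] 0.010600498488595582
30 9.6 -9.8
35 20.0 -18.7
40 31.2 -26.7
45 43.0 -33.6
50 55.3 -39.5
55 68.1 -44.3
60 81.3 -47.9
65 94.8 -50.4
70 108.4 -51.7
75 122.1 -51.8
80 135.8 -50.7
85 149.3 -48.4
90 162.5 -45.0
92 167.7 -43.3
```

>>> {"api": "drive_tool", "payload": {"increments": [[[0,0,9.5,-10,0,0,0],[0,0,20,-19,0,0,0],[0,0,31,-27,0,0,0],[0,0,43,-34,0,0,0],[0,0,55.5,-40,0,0,0],[0,0,68,-44.5,0,0,0],[0,0,81.5,-48.5,0,0,0],[0,0,95,-51,0,0,0],[0,0,108.5,-52,0,0,0],[0,0,122,-52,0,0,0],[0,0,136,-51,0,0,0],[0,0,149.5,-49,0,0,0],[0,0,162.5,-45.5,0,0,0],[0,0,166,-44,0,0,0],[0,0,166,-44,0,0,0]]]}}

```text
time_s: 23.25
ee_pos: [0.5791, -0.1297, 0.2508]
eef_rot: [[0.992, 0.125, 0.005], [0.125, -0.992, -0.001], [0.005, 0.002, -1.0]]
ft_force: [5.0, 1.9, 2.8]
width: 0.0104
grasp_force: 31.4
```

```bash
python3 - <<'E'
from h import *
s=get_state(); h=w(Q,PTS['lid_hinge'])[0]; bx=w(Q,[1,0,0])[0]-w(Q,[0,0,0])[0]
g=np.array(s['ee_pos'])-.019*np.array(s['eef_rot'])[:,2]-h; x,z=g@bx*1e3,g[2]*1e3
print(x,z,np.hypot(x,z),'angle',np.degrees(np.arctan2(z,-x)-np.arctan2(46,150)),s['ft_force'],s['width'])
E
```

```text
51.627340987659316 150.84788363232005 159.4379701758838 angle 91.8443619673309 [5.02211544 1.87555361 2.77783993] 0.01037705766887382
```

>>> {"api": "drive_tool", "payload": {"increments": [[[0.28,0,0,0,0,0,0],[0.28,0,0,0,0,0,0],[0.28,0,0,0,0,0,0],[0.28,0,0,-20,0,0,0],[0.28,0,0,-50,0,0,0],[0.28,0,40,-110,0,0,0],[0.28,0,60,-150,0,0,0],[0.28,0,60,-150,0,0,0]]]}}

```text
time_s: 24.25
ee_pos: [0.5857, -0.1937, 0.4062]
eef_rot: [[0.993, 0.12, 0.01], [0.12, -0.993, -0.004], [0.01, 0.006, -1.0]]
ft_force: [0.1, 0.5, -0.4]
width: 0.024
grasp_force: 0.0
```

```bash
python3 - <<'E'
from h import *
s=get_state(); print(s['time_s'],s['ee_pos'],s['ft_force'],s['width'])
a=[]
for n in("side","top"):
    k=K(n); im=read_camera(n); r=landmark_of(n,"lid_handle"); print([(x['position'],x['confidence']) for x in r[:1]])
    for t in(80,90,100):
        c=np.radians(t); p=proj(n,w(Q,[.105+(-150*np.cos(c)+46*np.sin(c))/1e3,0,.119+(150*np.sin(c)+46*np.cos(c))/1e3]),k)[0]; print(t,p)
    u,v=(245,170) if n=="side" else (245,200)
    a.append(cv2.resize(im[v-75:v+75,u-100:u+100],None,fx=2,fy=2,interpolation=cv2.INTER_CUBIC))
cv2.imwrite('pics/j.png',np.hstack(a))
E
```

```text
24.25 [ 0.5856518  -0.19370609  0.40624224] [ 0.0522597   0.45022524 -0.39439314] 0.024037253301193082
[([268.6, 160.4], 0.63)]
80 [263.69695664 152.74433818]
90 [268.72452156 159.91442765]
100 [273.55861764 168.71136381]
[([286.1, 193.9], 0.63)]
80 [278.04037107 194.57947746]
90 [286.12968457 193.67450449]
100 [293.5527709  192.93759193]
```

View pics/j.png

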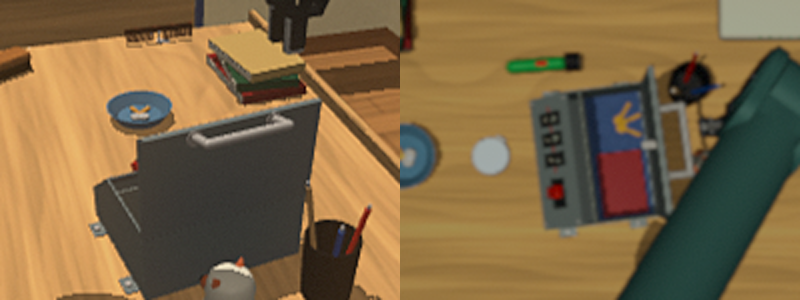

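The lid stands at about 90° by itself; the handle landmarks (268.6,160.4) side and (286.1,193.9) top match the 90° prediction. The inside of the box is visible, the catch is at its stop, the neighbouring things are where they were, and the robot touches nothing.

```bash
python3 -c "
from workcell import *
print(sign_off())"
```

```text
the job is handed in; nothing more can be done
None
```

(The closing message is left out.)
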